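Locate and lock the reaction bar on the torque check fixture

TASK

The steel reaction bar was left perched on top of the dowel of the torque check fixture: without picking it up, nudge it along until its hole drops over the dowel and it lies flat on the base plate. Then swing its tail against the stop post and slide the bolt fully home beside the tail, so that the bar is trapped between bolt and post. Leave the nuts, punch and mirror where they are.

Things in the scene. Friction and masses are not known exactly. Their poses are not given: they have to be found in the camera images.
- fixture: Fixed level dark steel base plate, 170 (x) x 380 (y) x 12 mm, on the table; origin at the centre of its underside, z up. Its top is the deck. In its frame (mm): dowel at (0, 100), stop post at (33, -40), bolt channel on the line x = -35 from y = -185 to -100 (two cheeks 11 mm high, 29 mm over both).
- dowel_foot (a point): Centre of the fixed dowel at deck level (12 mm above the table); axes as the fixture. The dowel is 16 mm in diameter and 14 mm tall; its top 5 mm taper to a flat 8 mm across.
- stop_post (a point): Centre of the foot of the fixed stop post at deck level; a round steel post 16 mm in diameter, 26 mm tall, on the fixture's +x side of the tail.
- bar: Loose steel reaction bar, 0.6 to 0.9 kg, flat, 10 mm thick, 200 mm long. Origin: hole centre (20 mm through hole) on the underside; y along the bar, tail to -y, z up. Head 50 mm wide, y -30 to +30, flat end; shank 34 mm wide to y = -120; then the tail. It starts head up (0.1 rad), its underside on the dowel's tip 18 to 42 mm tailward of the hole, up to 12 mm off centre, so it must go tailwards.
- bar_tail (a point): Middle of the tail's end edge, underside, 170 mm from the hole centre; axes as the bar. Tail pad 50 mm wide, bar y -120 to -170, with a boss 32 mm in diameter, 22 mm tall on top at y = -143. It starts on the deck, swung 0.12 to 0.30 rad away from the stop post. Against the post the seated bar is parallel to the fixture's y.
- bolt (a joint): Travel of the sliding bolt (m): 0 drawn back, 0.050 fully home (hard stop), along the fixture's +y; 2 N friction, stays where left, starts at 0 to 0.012. Bolt rod 14 mm wide with a rounded nose. Home, it lies beside the seated tail, on the side away from the post, with 3 mm of play, overlapping it by 25 mm; a tail not swung over is in its way.
- bolt_tab (a point): Middle of the top edge of the bolt's upright steel tab, 57 mm above the table, 62 mm behind the bolt's nose. Tab 12 mm thick (fixture x), 24 mm long (y), from 25 to 57 mm above the table; can be pinched from above or pushed from behind.
- nut0: Bystander: zinc-plated self-locking nut, 19 mm across corners, 12 mm high, lying on the deck on the +x side; origin under its centre.
- nut1: Bystander: a second nut like the first.
- punch: Bystander: brass drift punch, 150 mm long, 12 mm square body with a round tip, lying on the table beyond the fixture.
- mirror: Bystander: yellow plastic inspection mirror, 205 mm long with a 56 mm round head, lying on the table beyond the fixture.
Things that resemble listed ones, but are neither listed nor needed, are in the scene too. Several things have the shape of the bar; the one meant has the colours described above.

How it is judged:
By the outcome, as a careful person would: the job done as asked, in the order asked, and still so for the second after the job is handed in, with the robot touching nothing.
It also fails if it takes over 64 s, if anything falls off the work surface, if the arm or the gripper's body presses on something with over 40 N, if the wrist force passes 120 N, or if a joint passes its speed limit or range.

ROBOT

A 6-joint arm with a two-finger parallel gripper is mounted at the origin on the work surface. World frame = base frame: x ahead of the robot, y to its left, z up, the work surface at z = 0. Lengths are in m, angles in rad, forces in N, time in s.
With the tool pointing down it reaches from about 0.225 to 0.875 m from the base axis. Payload 3.4 kg.
Tool frame: the origin (TCP) lies midway between the tips of the shut fingers; the grasp point (between the pads) lies 19 mm behind it; z points along the fingers, y is the line along which they close (so a half turn about z gives the same grasp; the last joint's range is limited). The gripper opens to 85 mm and grips with 20 to 120 N. Pads are 22 mm wide; open, the fingers measure 114 mm over their backs; the gripper's body (76 mm by 85 mm) begins 54 mm behind the grasp point. The pads swing forward as they close: fully open they stand 13 mm farther back than shut.
Start: joints at [1.106, 0.276, 1.505, -0, 1.361, -0.121], TCP at [0.194, 0.541, 0.231] pointing down, gripper open.
Joint ranges: [-2.89, 2.89], [-0.75, 2.08], [0.22, 2.7], [-1.18, 4.32], [0.11, 2.71], [-2.7, 2.7]. Speed limits (rad/s): [2.57, 2.57, 3.14, 3.14, 3.14, 3.14].

INTERFACE

Orientations are given as a unit quaternion [w, x, y, z].
In Python, from rig import * gives the robot as it stands.
- The arm moves only by the tool apply_moves, never from a script. Its argument "steps" is one flat list of numbers, 4 for each row, row after row: the shift along the world's x, y, z in cm, then the turn about the world's z in degrees. A call has 1 to 8 rows; each row is the pose to reach, as a shift and turn from the pose commanded when the call began; what a row does not reach only later rows make up. A row lasts 1/12 s, in which the tool goes at most 41.7 mm and 7.16 degrees, less where a joint would pass 70% of its speed; a pose out of reach is approached as far as the arm can. A call with a gripper value outside its range is refused whole. "jaw" is the closure in counts, from 0 (fully open) to 255 (shut), set as the call begins (left out, the last holds). The fingers move at their own pace and stop on an object; "newtons" is the grip in N (left out, the last holds). Time passes only in rows, so rows that repeat a pose let the fingers close. It gives the time, the measured TCP pose, the force, the opening and the grip force at its end, in the units of the state.
- get_state(): the state, without advancing time (a new reading comes with each control period).
- get_image(name): name is "side" or "top" or "wrist"; returns the picture (480x640x3 uint8, red, green, blue); there is no depth.
- calibration(name): a dict with "fx", "fy", "cx", "cy" (pixels), "xyz" and "rotation" of the camera in the world. Camera axes: x right, y up, looking along -z (the intrinsics and any distortion apply to the point x, -y, -z); pixel columns grow to the right and rows downward; lengths in m; the calibration is good to about 2 mm. A picture is of the moment at which its call begins: read the wrist's pose just before it. calibration takes no time and is no camera call; for the wrist camera it gives the pose at the moment of the call.
- sign_off(): hands the job in; it is judged then, once.
The state is a dict: "clock": time; "qpos": joint angles; "qd": joint speeds; "effort": joint torques, N m; "position": TCP position; "ee_rot": TCP orientation; "contact_force": force on the tool from outside, world axes, zero at the start; "moment": the same for the moment, N m; "width": finger opening in m; "gripper_force": force on a finger pad.
Only numpy, scipy, OpenCV 4.12 (cv2) and the standard library are available. Lean on these libraries where they do the work, as an engineer would, in place of code of your own. Each camera call takes 0.05 s, during which the arm holds its last target. There are 200 camera calls.

## Working session

There is one attempt and no reset: what is moved stays moved. The work goes in short steps, Python scripts to look and compute and a tool call to move; the robot and the scene stay as the last step left them, time stands still between calls to the robot, and variables do not carry over. Pictures are saved under pics/ and viewed, at most 10 in all, crops included, and the job is handed in when it is done.

Besides the shell and the picture viewer there is one more tool, called after "Request:" as name(argument=value, ...) on one line, values as JSON. apply_moves: Moves the arm, as the interface text tells. Its arguments: {"type":"object","properties":{"steps":{"type":"array","items":{"type":"number"}},"jaw":{"type":"number"},"newtons":{"type":"number"}},"required":["steps"]}

```bash
mkdir -p pics
cat > h.py <<'E'
from rig import *
import numpy as np, cv2
def ray(cal,u,v):
    d=np.array([(u-cal["cx"])/cal["fx"],-(v-cal["cy"])/cal["fy"],-1.0])
    R=np.array(cal["rotation"]); 
    return np.array(cal["xyz"]),R@d
def onz(cal,u,v,z):
    o,d=ray(cal,u,v); return o+d*(z-o[2])/d[2]
def snap(n,f):
    c=calibration(n); im=get_image(n); cv2.imwrite(f"pics/{f}.png",cv2.cvtColor(im,cv2.COLOR_RGB2BGR)); return c,im
E
python3 - <<'E'
from h import *
s=get_state(); print(s["clock"],s["position"],s["width"])
for n in("top","side"):
    c,im=snap(n,n+"0"); print(n,c)
E
```

```text
0.0 [0.19358784 0.54089191 0.23044679] 0.08561547854461232
top {'fx': 587.6981135785849, 'fy': 587.6981135785849, 'cx': 313.03435604280605, 'cy': 239.02002777303807, 'xyz': array([0.41366978, 0.00701238, 0.93876216]), 'rotation': array([-0.69563895, -0.03499425,  0.03506763,  0.71668132])}
side {'fx': 499.2974000385596, 'fy': 499.2974000385596, 'cx': 316.3519360365737, 'cy': 234.5564455163006, 'xyz': array([ 0.09316009, -0.50684185,  0.49106318]), 'rotation': array([ 0.82128705,  0.46229236, -0.1621829 , -0.29235263])}
```

Run:
```python
s=open('h.py').read().replace('R=np.array(cal["rotation"]); ','q=cal["rotation"]; R=Rotation.from_quat([q[1],q[2],q[3],q[0]]).as_matrix()').replace('import numpy','from scipy.spatial.transform import Rotation\nimport numpy')
open('h.py','w').write(s)
```

```text
(no output)
```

View pics/top0.png

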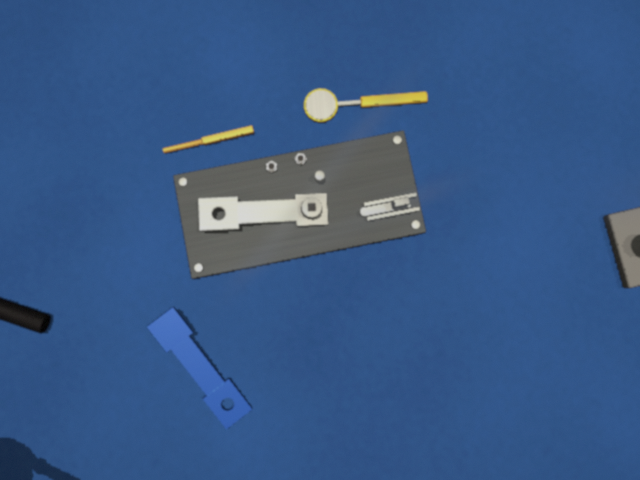

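View pics/side0.png

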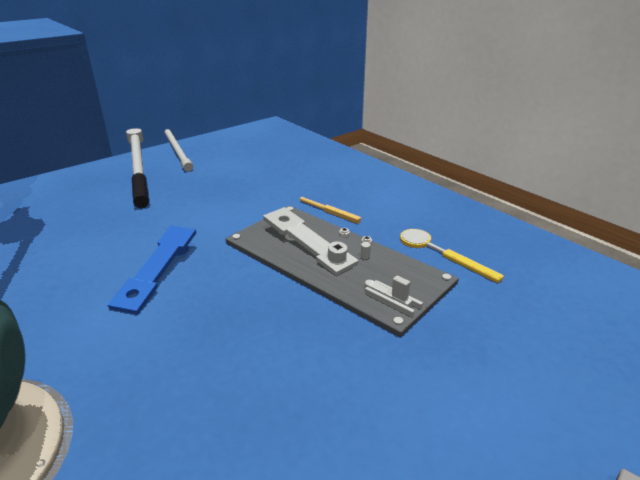

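Candidates for the bar: the pale steel one on the plate (hole 218,213; boss 312,207), the blue one (195,365) and the brown-grey one at the right edge (630,245). By the description it is the steel one on the fixture. The bolt tab is at (402,203), the post at (320,176) and the nuts at (271,166) and (300,158). Next is the close crop.

Run:
```python
from h import *
im=cv2.imread("pics/top0.png"); c=calibration("top")
cv2.imwrite("pics/crop0.png",cv2.resize(im[125:285,170:435],None,fx=3,fy=3,interpolation=cv2.INTER_CUBIC))
P=[onz(c,u,v,.013)[:2] for u,v in[(183,182),(397,140),(416,225),(198,268)]]
ctr=np.mean(P,0); y=(P[0]+P[3]-P[1]-P[2]); y/=np.linalg.norm(y); yaw=np.arctan2(-y[0],y[1]); x=np.array([y[1],-y[0]])
print("ctr",ctr,"yaw",np.degrees(yaw),"x",x,"y",y)
F=lambda p:((p[:2]-ctr)@x*1000,(p[:2]-ctr)@y*1000)
for n,u,v,z in[("hole",218,213,.036),("boss",312,207,.034),("post",320,175.5,.038),("tab",402,202.5,.057),("nut0",271,166,.024),("nut1",300,158,.024)]:
    p=onz(c,u,v,z); print(n,p,F(p))
for f in[(0,100),(33,-40),(-35,-185)]: print(f,ctr+x*f[0]/1e3+y*f[1]/1e3)
```

```text
ctr [0.56343992 0.02650698] yaw 9.539783662425902 x [0.98617076 0.1657324 ] y [-0.1657324   0.98617076]
hole [0.54837229 0.15169388 0.036     ] (np.float64(5.888271356687106), np.float64(125.95285629860142))
boss [0.55371564 0.00569818 0.034     ] (np.float64(-13.038492670283748), np.float64(-18.909403670016268))
post [ 0.60225672 -0.00821051  0.038     ] (np.float64(32.52617990523074), np.float64(-40.67057685385078))
tab [ 0.55296258 -0.13092561  0.057     ] (np.float64(-36.42412377928495), np.float64(-153.51897960801108))
nut0 [0.62279546 0.06865657 0.024     ] (np.float64(65.52024992364558), np.float64(31.72956096542487))
nut1 [0.63432095 0.02238672 0.024     ] (np.float64(69.21793874288585), np.float64(-15.810567610870837))
(0, 100) [0.54686668 0.12512406]
(33, -40) [ 0.60261285 -0.00747068]
(-35, -185) [ 0.55958443 -0.16173524]
```

View pics/crop0.png

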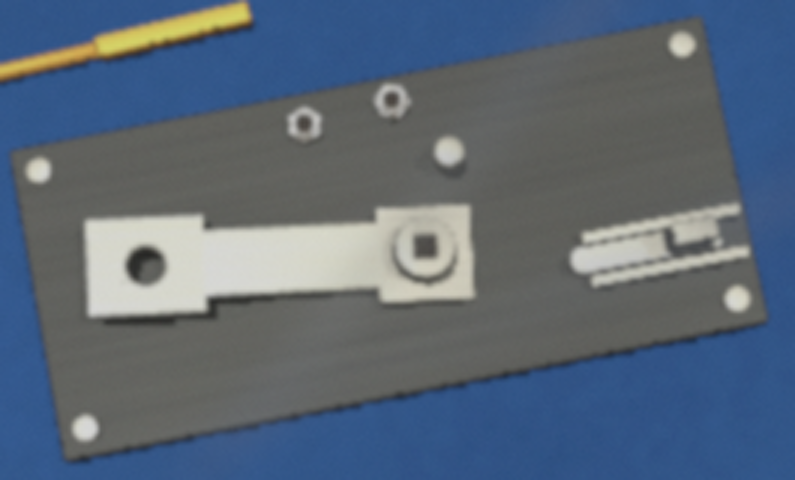

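The crop confirms the steel bar: hole at crop (146,265), boss at (425,245), tail swung to -x and head shadowed, so it is raised. I'll push the boss tailward with shut fingers so the bar trails behind them.

```bash
cat >> h.py <<'E'
ctr=np.array([.56344,.02651]); YAW=9.54
fx=np.array([np.cos(np.radians(YAW)),np.sin(np.radians(YAW))]); fy=np.array([-fx[1],fx[0]])
def W(x,y): return ctr+(fx*x+fy*y)/1e3
def F(p): d=(np.array(p[:2])-ctr)*1e3; return np.round([d@fx,d@fy],1)
def tool(s):
    q=s["ee_rot"]; R=Rotation.from_quat([q[1],q[2],q[3],q[0]]).as_matrix(); return R
def go(x,y,z):
    s=get_state(); p=s["position"]; R=tool(s)
    print("cm",np.round((np.append(W(x,y),z/1e3)-p)*100,2),"ytool deg",np.degrees(np.arctan2(R[1,1],R[0,1])),"z",R[:,2].round(3))
E
python3 -c "
from h import *
go(-7.8,22,100);print(fy)"
```

```text
cm [ 35.85 -49.4  -13.05] ytool deg 70.30171046796906 z [-0.001 -0.001 -1.   ]
[-0.16573612  0.98617014]
```

Request:
apply_moves(steps=[4.5, -6.2, 0, 7, 9, -12.4, 0, 14, 13.5, -18.6, 0, 21, 18, -24.8, 0, 29.2, 22.5, -31, 0, 29.2, 27, -37.2, -2, 29.2, 31.5, -43.4, -4, 29.2, 35.8, -49.2, -6, 29.2], jaw=255, newtons=40)

```text
clock: 0.77
position: [0.3829, 0.2807, 0.2166]
ee_rot: [0.0, -0.083, 0.997, 0.0]
contact_force: [1.6, 1.0, -0.3]
width: 0.0001
gripper_force: 0.0
```

Request:
apply_moves(steps=[0, 0, -2, 0, 0, 0, -4, 0, 0, 0, -6, 0, 0, 0, -7, 0, 0, 0, -7, 0])

```text
clock: 1.18
position: [0.3803, 0.2811, 0.144]
ee_rot: [-0.003, -0.082, 0.997, -0.001]
contact_force: [-0.1, -0.6, 0.5]
width: -0.0003
gripper_force: 0.0
```

```bash
python3 -c "
from h import *
s=get_state();print(s['clock'],F(s['position']),s['position'],s['width'],s['contact_force'])
go(-7.8,24,34)
snap('wrist','w1');c=calibration('wrist');print(c)"
```

```text
1.1833 [-138.5  281.4] [0.38025908 0.28108565 0.14401492] -0.00029357822787903114 [-0.06142142 -0.60533346  0.45404994]
cm [ 17.15 -23.22 -11.  ] ytool deg 99.46155395417381 z [-0.006 -0.003 -1.   ]
{'fx': 374.1597514333794, 'fy': 374.1597514333794, 'cx': 323.0696166535696, 'cy': 246.79678102010092, 'xyz': array([0.2983651 , 0.26857761, 0.28778377]), 'rotation': array([ 0.63747312, -0.10658201, -0.12424525,  0.75288208])}
```

View pics/w1.png

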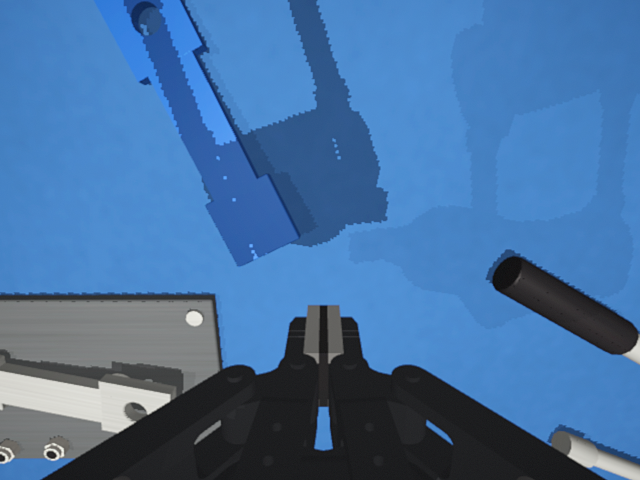

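The first call covered only half the travel because of the joint speed limit. The wrist view shows the gripper still off the plate, with the bar at the lower left and its hole at (135,410). I'll continue from here.

Request:
apply_moves(steps=[2.6, -3.5, 0, 0, 5.2, -7, 0, 0, 7.8, -10.5, 0, 0, 10.4, -14, 0, 0, 13, -17.5, 0, 0, 17.2, -23.2, 0, 0, 17.2, -23.2, 0, 0, 17.2, -23.2, 0, 0])

```text
clock: 1.9
position: [0.5604, 0.0447, 0.148]
ee_rot: [0.004, -0.081, 0.997, -0.002]
contact_force: [0.5, 0.7, -0.3]
width: 0.0002
gripper_force: 0.0
```

```bash
python3 -c "
from h import *
s=get_state();print(s['clock'],F(s['position']),s['position'],s['contact_force'])
go(-7.8,24,34)"
```

```text
1.9 [-0.  18.4] [0.56036047 0.04465997 0.14797424] [ 0.4799438   0.66682533 -0.32689399]
cm [ -0.86   0.42 -11.4 ] ytool deg 99.24094105758583 z [ 0.008 -0.004 -1.   ]
```

Request:
apply_moves(steps=[0, 0, -3, 0, 0, 0, -6, 0, 0, 0, -8, 0, 0, 0, -8, 0, 0, 0, -8, 0])

```text
clock: 2.32
position: [0.554, 0.0508, 0.0667]
ee_rot: [-0.001, -0.083, 0.997, 0.0]
contact_force: [0.9, -0.2, 0.6]
width: -0.0002
gripper_force: 0.0
```

```bash
python3 -c "
from h import *
s=get_state();print(s['clock'],F(s['position']),s['position'],s['contact_force'])
go(-7.8,24,34)"
```

```text
2.3167 [-5.3 25.5] [0.55401764 0.0507518  0.06666704] [ 0.91955426 -0.18112791  0.6050213 ]
cm [-0.22 -0.19 -3.27] ytool deg 99.52238069968048 z [-0.001  0.    -1.   ]
```

Request:
apply_moves(steps=[-0.2, 0, -1.6, 0, -0.2, 0, -3.2, 0, -0.2, 0, -3.2, 0, -0.2, 0, -3.2, 0])

```text
clock: 2.65
position: [0.5531, 0.0507, 0.0361]
ee_rot: [0.001, -0.083, 0.997, -0.0]
contact_force: [0.4, 0.3, 0.6]
width: 0.0002
gripper_force: 0.0
```

Request:
apply_moves(steps=[0, -0.3, 0, 0, 0, -0.6, 0, 0, 0, -0.9, 0, 0, 0, -1.2, 0, 0, 0, -1.5, 0, 0, 0, -1.8, 0, 0, 0, -2.1, 0, 0, 0, -2.1, 0, 0])

```text
clock: 3.32
position: [0.5524, 0.0296, 0.0349]
ee_rot: [0.0, -0.082, 0.997, 0.001]
contact_force: [-0.9, 4.2, 2.2]
width: -0.0
gripper_force: 1.8
```

```bash
python3 -c "
from h import *
s=get_state();print(s['clock'],F(s['position']),s['position'],s['contact_force'])
c,im=snap('top','t2');b=im[125:285,170:435]
cv2.imwrite('pics/t2c.png',cv2.resize(b[...,::-1],None,fx=3,fy=3,interpolation=cv2.INTER_CUBIC))"
```

```text
3.3167 [-10.4   4.9] [0.55237415 0.0296295  0.03494451] [-0.9383908   4.22457058  2.22443089]
```

View pics/t2c.png

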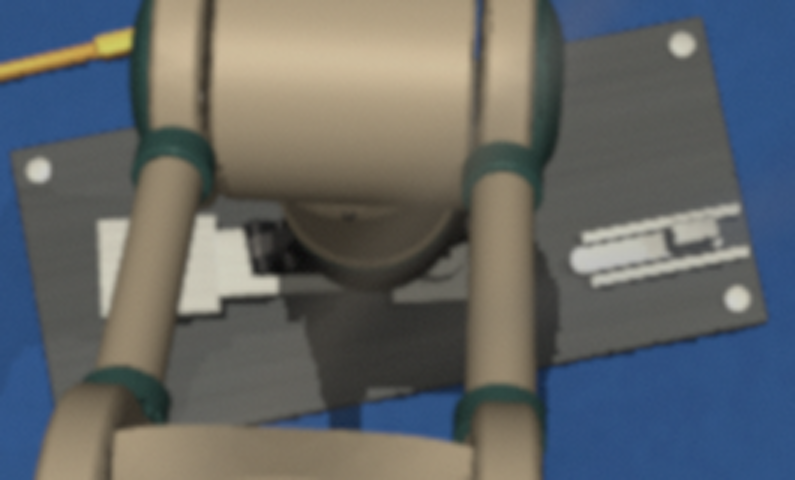

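The bar is moving straight along world -y: the head edge went from crop column 86 to 98, about 6 mm, at 4 N. About 20 mm remains.

Request:
apply_moves(steps=[0, -0.2, 0, 0, 0, -0.4, 0, 0, 0, -0.6, 0, 0, 0, -0.8, 0, 0, 0, -1.0, 0, 0, 0, -1.2, 0, 0, 0, -1.4, 0, 0, 0, -1.4, 0, 0])

```text
clock: 4.03
position: [0.552, 0.015, 0.0345]
ee_rot: [-0.0, -0.083, 0.997, -0.0]
contact_force: [0.1, -0.5, 0.8]
width: 0.0
gripper_force: 0.0
```

Request:
apply_moves(steps=[0, -0.1, 0, 0, 0, -0.2, 0, 0, 0, -0.3, 0, 0, 0, -0.4, 0, 0, 0, -0.4, 0, 0])

```text
clock: 4.45
position: [0.5519, 0.0119, 0.0345]
ee_rot: [-0.0, -0.083, 0.997, 0.001]
contact_force: [-0.4, 4.2, 0.7]
width: 0.0002
gripper_force: 1.9
```

```bash
python3 -c "
from h import *
s=get_state();print(s['clock'],F(s['position']),s['position'],s['contact_force'])
c,im=snap('top','t3');b=im[185:245,190:300]
c,i2=snap('side','s3');d=i2[195:325,215:465]
A=cv2.resize(b,(440,240),interpolation=cv2.INTER_CUBIC);B=cv2.resize(d,(750,340),interpolation=cv2.INTER_CUBIC)
o=np.zeros((580,750,3),np.uint8);o[:240,:440]=A;o[240:]=B
cv2.imwrite('pics/c3.png',o[...,::-1])"
```

```text
4.45 [-13.8 -12.5] [0.55188038 0.01187077 0.03450213] [-0.38410534  4.23165096  0.70184183]
```

View pics/c3.png

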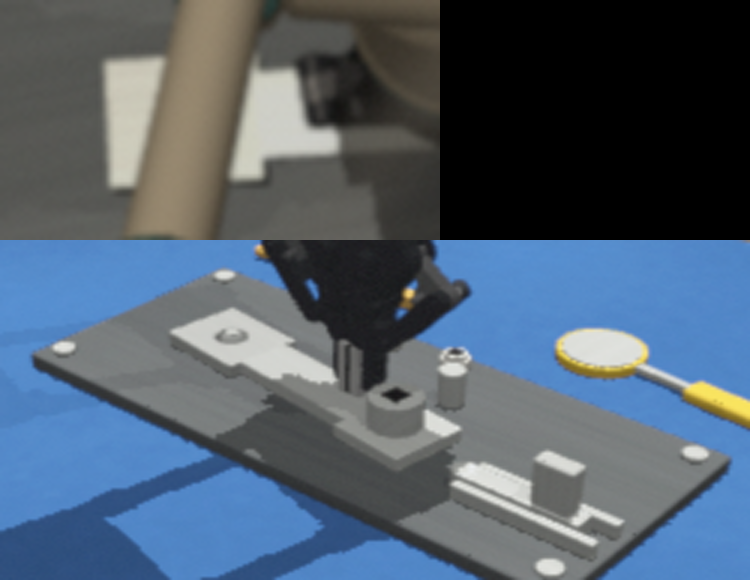

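The side view shows the bar flat, with the dowel tip standing up in the hole at (232,335). The push force vanished when it dropped and then came back. Next is the swing, from the -x side of the boss.

```bash
python3 -c "
from h import *
go(-58,-42,70);print((fx*5).round(2))"
```

```text
cm [-3.87 -3.64  3.55] ytool deg 99.48687149086288 z [-0.     0.001 -1.   ]
[4.93 0.83]
```

Request:
apply_moves(steps=[0, 0.5, 0, 0, 0, 0.5, 1.5, 0, 0, 0.5, 3.5, 0, -1.5, -0.5, 3.5, 0, -3.8, -3.6, 3.5, 0, -3.8, -3.6, 3.5, 0, -3.8, -3.6, 3.5, 0])

```text
clock: 5.13
position: [0.5133, -0.026, 0.0699]
ee_rot: [-0.0, -0.082, 0.997, -0.001]
contact_force: [0.1, 0.4, -1.3]
width: -0.0001
gripper_force: 0.0
```

```bash
python3 -c "
from h import *
s=get_state();print(s['clock'],F(s['position']),s['position'],s['contact_force'])
go(-58,-42,31);print((fx*5).round(2))"
```

```text
5.1333 [-58.2 -43.5] [ 0.51328417 -0.0260246   0.06987681] [ 0.13104921  0.35012481 -1.29518147]
cm [-0.01  0.15 -3.89] ytool deg 99.4060294898959 z [-0.    -0.001 -1.   ]
[4.93 0.83]
```

Request:
apply_moves(steps=[0, 0, -2, 0, 0, 0, -3.9, 0, 0, 0, -3.9, 0, 0, 0, -3.9, 0])

```text
clock: 5.47
position: [0.514, -0.0242, 0.03]
ee_rot: [-0.001, -0.083, 0.997, 0.0]
contact_force: [-0.9, -0.1, 0.6]
width: -0.0
gripper_force: 0.0
```

Request:
apply_moves(steps=[0.4, 0.07, 0, 0, 0.8, 0.13, 0, 0, 1.2, 0.2, 0, 0, 1.5, 0.25, 0, 0, 1.8, 0.3, 0, 0, 2.1, 0.35, 0, 0, 2.4, 0.4, 0, 0, 2.4, 0.4, 0, 0])

```text
clock: 6.13
position: [0.5382, -0.021, 0.0308]
ee_rot: [-0.0, -0.083, 0.997, -0.0]
contact_force: [-2.1, -2.9, -0.9]
width: -0.0
gripper_force: 1.2
```

Request:
apply_moves(steps=[0.15, 0.03, 0, 0, 0.3, 0.05, 0, 0, 0.45, 0.08, 0, 0, 0.6, 0.1, 0, 0, 0.6, 0.1, 0, 0])

```text
clock: 6.55
position: [0.5445, -0.0195, 0.0306]
ee_rot: [0.0, -0.083, 0.997, 0.0]
contact_force: [-1.6, -1.6, -0.6]
width: 0.0001
gripper_force: 1.0
```

```bash
python3 -c "
from h import *
s=get_state();print(s['clock'],F(s['position']),s['position'],s['contact_force'])"
```

```text
6.55 [-26.3 -42.3] [ 0.54454558 -0.01954615  0.03058489] [-1.60168025 -1.58326737 -0.59839371]
```

Near the post and still light. I'll nudge until the force rises.

Request:
apply_moves(steps=[0.05, 0.01, 0, 0, 0.1, 0.02, 0, 0, 0.15, 0.03, 0, 0, 0.2, 0.03, 0, 0, 0.2, 0.03, 0, 0])

```text
clock: 6.97
position: [0.5462, -0.0192, 0.0306]
ee_rot: [-0.0, -0.083, 0.997, 0.0]
contact_force: [-2.7, -3.1, -0.2]
width: -0.0001
gripper_force: 1.5
```

```bash
python3 -c "
from h import *
s=get_state();print(s['clock'],F(s['position']),s['position'],s['contact_force'])
c,im=snap('top','t4');c,i2=snap('side','s4')
A=cv2.resize(im[125:285,170:435],(530,320));B=cv2.resize(i2[195:325,215:465],(500,260))
o=np.zeros((580,530,3),np.uint8);o[:320]=A;o[320:,:500]=B
cv2.imwrite('pics/c4.png',o[...,::-1])"
```

```text
6.9667 [-24.6 -42.3] [ 0.54616186 -0.01924256  0.03057086] [-2.68452526 -3.09259173 -0.15211917]
```

View pics/c4.png

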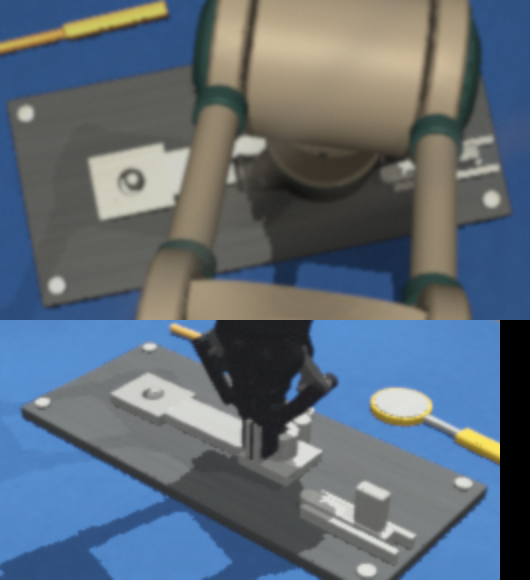

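The bar is seated and flat, with the dowel in the hole at (131,180). Its tail is nearly at the post, so I'll keep nudging.

Request:
apply_moves(steps=[0.1, 0.02, 0, 0, 0.15, 0.03, 0, 0, 0.2, 0.03, 0, 0, 0.25, 0.04, 0, 0, 0.3, 0.05, 0, 0, 0.3, 0.05, 0, 0])

```text
clock: 7.57
position: [0.5463, -0.0191, 0.0305]
ee_rot: [-0.003, -0.083, 0.997, -0.0]
contact_force: [-7.5, -5.1, 4.1]
width: 0.0002
gripper_force: 4.3
```

```bash
python3 -c "
from h import *
s=get_state();print(s['clock'],F(s['position']),s['position'],s['contact_force'])"
```

```text
7.5667 [-24.5 -42.2] [ 0.54626551 -0.01914731  0.03053436] [-7.53581821 -5.12008942  4.0790053 ]
```

The tail is against the post: the tool stopped and the force rose to 9 N. I'll back off and go behind the bolt tab.

Request:
apply_moves(steps=[-1.0, -0.17, 0, 0, -2, -0.35, 1, 0, -2, -0.35, 4, 0, -2, -0.35, 6, 0, -1, -4, 6, 0, -0.2, -8, 6, 0, -0.2, -8, 6, 0, -0.2, -8, 6, 0])

```text
clock: 8.23
position: [0.5484, -0.1004, 0.0919]
ee_rot: [0.002, -0.081, 0.997, -0.0]
contact_force: [-0.2, 0.1, -0.1]
width: -0.0
gripper_force: 0.0
```

```bash
python3 -c "
from h import *
s=get_state();print(s['clock'],F(s['position']),s['position'],s['contact_force'])
go(-35,-191,90)"
```

```text
8.2333 [ -35.9 -122.6] [ 0.54837019 -0.10038062  0.09186137] [-0.19488961  0.06363119 -0.13541378]
cm [ 1.22 -6.73 -0.19] ytool deg 99.3020212897138 z [ 0.004 -0.    -1.   ]
```

Request:
apply_moves(steps=[0.6, -3.3, 0, 0, 1.2, -6.7, 0, 0, 1.2, -6.7, 0, 0, 1.2, -6.7, -2, 0, 1.2, -6.7, -4, 0, 1.2, -6.7, -5, 0, 1.2, -6.7, -5, 0, 1.2, -6.7, -5, 0])

```text
clock: 8.9
position: [0.5588, -0.1647, 0.0405]
ee_rot: [-0.0, -0.083, 0.997, 0.001]
contact_force: [0.3, 0.4, 1.4]
width: 0.0001
gripper_force: 0.0
```

```bash
python3 -c "
from h import *
s=get_state();print(s['clock'],F(s['position']),s['position'],s['contact_force'])
p=get_state()['position'];print((fy*6).round(2))
c,im=snap('top','t5');A=cv2.resize(im[125:285,170:435],(795,480))
cv2.imwrite('pics/c5.png',A[...,::-1])"
```

```text
8.9 [ -36.2 -187.8] [ 0.55881376 -0.16467034  0.04050626] [0.33412774 0.42915982 1.35826212]
[-0.99  5.92]
```

View pics/c5.png

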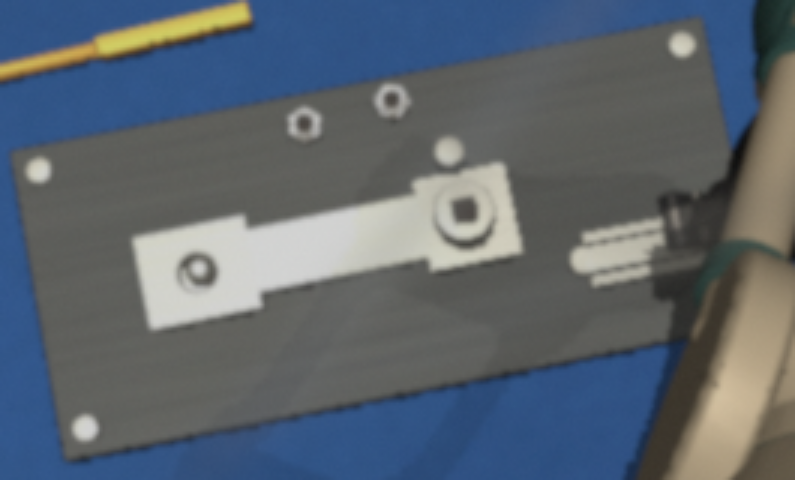

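The bar is seated on the dowel (197,270), with its tail against the post (448,150) and parallel to the plate. The bolt nose (585,260) has a clear path, so I'll push the tab along +y.

Request:
apply_moves(steps=[-0.1, 0.6, 0, 0, -0.2, 1.2, 0, 0, -0.3, 1.8, 0, 0, -0.4, 2.4, 0, 0, -0.5, 3.0, 0, 0, -0.6, 3.6, 0, 0, -0.7, 4.2, 0, 0, -0.8, 4.7, 0, 0])

```text
clock: 9.62
position: [0.5513, -0.1181, 0.0408]
ee_rot: [0.0, -0.083, 0.997, -0.0]
contact_force: [1.7, -2.2, 1.6]
width: 0.0002
gripper_force: 1.1
```

Request:
apply_moves(steps=[-0.03, 0.15, 0, 0, -0.05, 0.3, 0, 0, -0.08, 0.45, 0, 0, -0.1, 0.6, 0, 0, -0.12, 0.7, 0, 0, -0.12, 0.7, 0, 0])

```text
clock: 10.12
position: [0.5498, -0.1116, 0.0405]
ee_rot: [-0.0, -0.083, 0.997, 0.0]
contact_force: [0.5, -1.2, 1.9]
width: 0.0002
gripper_force: 0.7
```

```bash
python3 -c "
from h import *
s=get_state();print(s['clock'],F(s['position']),s['position'],s['contact_force'])"
```

```text
10.1167 [ -36.3 -134. ] [ 0.54983264 -0.11162005  0.04054214] [ 0.48488575 -1.24464395  1.91110092]
```

Still only friction. I'll go on in small steps to the hard stop.

Request:
apply_moves(steps=[-0.02, 0.1, 0, 0, -0.03, 0.2, 0, 0, -0.05, 0.3, 0, 0, -0.05, 0.3, 0, 0])

```text
clock: 10.45
position: [0.5496, -0.1101, 0.0406]
ee_rot: [0.0, -0.083, 0.997, -0.001]
contact_force: [0.7, -6.3, -1.1]
width: 0.0004
gripper_force: 3.0
```

Request:
apply_moves(steps=[-0.02, 0.1, 0, 0, -0.03, 0.2, 0, 0, -0.05, 0.3, 0, 0, -0.05, 0.3, 0, 0])

```text
clock: 10.78
position: [0.5497, -0.1099, 0.0408]
ee_rot: [0.0, -0.084, 0.996, -0.004]
contact_force: [0.9, -12.8, -1.0]
width: 0.0003
gripper_force: 6.6
```

```bash
python3 -c "
from h import *
s=get_state();print(s['clock'],F(s['position']),s['position'],s['contact_force'])"
```

```text
10.7833 [ -36.2 -132.2] [ 0.54968194 -0.10988315  0.04076875] [  0.87962105 -12.7621263   -1.04321601]
```

That is the hard stop: 12.8 N with no motion, at the expected travel. I'll retreat and check.

Request:
apply_moves(steps=[0.2, -1.2, 0, 0, 0.4, -2.5, 0, 0, 0.4, -2.5, 3, 0, 0.4, -2.5, 7, 0, 0, -6, 10, 0, 0, -9, 10, 0, 0, -12, 10, 0, 0, -12, 10, 0])

```text
clock: 11.45
position: [0.5495, -0.2313, 0.1414]
ee_rot: [0.001, -0.081, 0.997, -0.002]
contact_force: [-0.2, 0.6, 0.1]
width: 0.0001
gripper_force: 0.0
```

```bash
python3 -c "
from h import *
s=get_state();print(s['clock'],F(s['position']),s['position'],s['contact_force'])
c,im=snap('top','t6');c,i2=snap('side','s6')
A=cv2.resize(im[125:285,170:435],(530,320));B=cv2.resize(i2[195:325,215:465],(500,260))
o=np.zeros((580,530,3),np.uint8);o[:320]=A;o[320:,:500]=B
cv2.imwrite('pics/c6.png',o[...,::-1])"
```

```text
11.45 [ -56.5 -252. ] [ 0.54945531 -0.23134569  0.14136533] [-0.19343658  0.64946045  0.07535067]
```

View pics/c6.png

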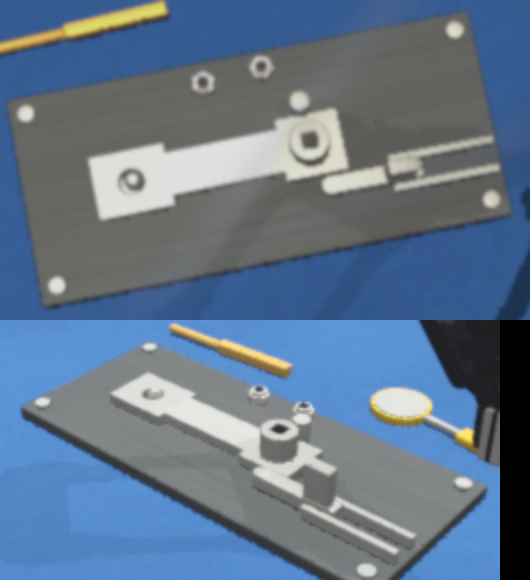

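The bar lies flat on the dowel (131,180), its tail against the post (298,100). The bolt is home beside the tail, nose at (328,185), and the nuts haven't moved. Handing in.

```bash
python3 -c "
from rig import *
print(sign_off())"
```

```text
the job is handed in; nothing more can be done
None
```

The job is handed in: the bar lies flat over the dowel with its tail against the stop post, the bolt is home against its hard stop, the nuts, punch and mirror were left alone, and it took about 11.5 s; no verdict came back.

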